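Zero the brake-force tester through its recessed key well

TASK

Zero the brake tester: push its sliding shutter all the way along so that it uncovers the round well and covers the square one, then reach down into the round well with the fingertips, press the sunken round key fully down for a moment and come out again so that it springs back. Leave the shutter over the square well, do not press the square key, and leave the small parts lying around the tester where they are.

Things in the scene. Friction and masses are not known exactly. Their poses are not given: they have to be found in the camera images.
- tester: grey bench brake-force tester, fixed to the shelf, any way round. Origin on the shelf, under the midpoint between its two wells; z up, y from square to round well, x to the readout side. Housing: x -50 to 100 mm (dim green display at x 57 to 93; steel load eye out to x 140 at z 25), y -115 to 115, flat top at z = 50 mm. The shutter's rails and end bar on top reach z = 60 mm.
- round_well (a point): centre of the mouth of the round well, in the tester's top face (z = 50 mm), at tester (0, +50). Well 48 mm in diameter, straight-walled, 34 mm deep; the round key stands in the middle of its floor. A gripper with shut fingers fits in.
- square_well (a point): centre of the mouth of the square well, in the top face, at tester (0, -50). Well 46 by 46 mm, 34 mm deep, square key (white, 26 by 26 mm) on its floor. The shutter's rails, 6 mm wide, run along y at x = -39 and +39 mm, y -85 to 85, with 72 mm clear between; a bar closes that gap at y = -82 to -88, the +y end is open and flat.
- shutter (a joint): slide of the ribbed aluminium shutter, a slab 68 mm (tester x) by 60 (y) by 14 thick between the rails, underside z = 51, top z = 65 mm. 0 = centred over the round well, 0.10 m = at its end stop, centred over the square well (it moves to tester -y). Starts at 0 to 0.03. About 2 N of friction plus slight damping; stays where left; cannot be lifted off.
- shutter_push_edge (a point): middle of the top edge of the shutter's +y end face (z = 65 mm), the upright face, 14 mm high and 68 mm wide, to push on towards the tester's -y; moves with the shutter.
- round_key (a joint): travel of the round key, 0 = up, 0.006 m = fully down. Springs back when let go; starts to move at about 1.5 N, fully down at about 5 N.
- round_key_top (a point): centre of the top of the round key, a plain white cap 28 mm in diameter; when up it is at z = 30 mm, 20 mm below the tester's top face. Pressed straight down.
- square_key (a joint): travel of the square key, 0 = up, 0.006 m = fully down, same spring; to be left alone.
- footrest_clip: loose white nylon footrest clip, a U 50 by 18 by 26 mm high; origin under its middle. Leave alone.
- knob_cap: loose black plastic brake knob cap, 36 mm in diameter, 26 mm high; origin under its middle. Leave alone.
- grip_sleeve: loose orange rubber grip sleeve standing upright, 34 mm in diameter, 55 mm high; origin at the centre of its foot. Leave alone.
- axle_bolt: loose polished steel axle bolt standing on its head (26 mm in diameter), 55 mm high; origin at the centre of its foot. Leave alone.

How it is judged (in metres and radians):
On the way, in this order (a step that is already met when the one before it is completed fails the run):
1. the shutter is pushed over the square well (value of joint shutter above 0.093 m), for 0.1 s.
2. the round key is pressed down by the fingers with the shutter over the square well (value of joint round_key above 0.0045 m and value of joint shutter above 0.093 m and contact force between the fingers and round_key above 0.5 N), for 0.1 s.
At the end, for the whole second after the job is handed in: The shutter stands within 7 mm of its end stop, covering the square well; the round key was pressed at least 4.5 of its 6 mm after that and has sprung back; the square key is up; the four small parts are within 20 mm of where they began (value of joint shutter above 0.093 m and value of joint each of round_key, square_key below 0.001 m and distance of each of footrest_clip, knob_cap, grip_sleeve, axle_bolt from where it was at the start of the episode below 0.02 m); the robot touches nothing.
It fails at once if the square key is pressed (value of joint square_key above 0.002 m).
It fails at once if one of the small parts is moved or lifted by more than 30 mm (distance of any of footrest_clip, knob_cap, grip_sleeve, axle_bolt from where it was at the start of the episode above 0.03 m).
It also fails if it takes over 38 s, if anything falls off the work surface, if the arm or the gripper's body presses on something with over 40 N, if the wrist force passes 120 N, or if a joint passes its speed limit or range.

ROBOT

A 6-joint arm with a two-finger parallel gripper is mounted at the origin on the work surface. World frame = base frame: x ahead of the robot, y to its left, z up, the work surface at z = 0. Lengths are in mm, angles in rad, forces in N, time in s.
With the tool pointing down it reaches from about 375 to 750 mm from the base axis. Payload 9 kg.
Tool frame: the origin (TCP) lies between the finger pads; the fingertips stand ahead of it and the grasp point (between the pads) lies 6 mm ahead of it (env.tcp_to_tips is the z of the fingertips in the tool frame, in mm); z points along the fingers, y is the direction in which the jaws open and shut (so a half turn about z gives the same grasp; the last joint's range is limited). The gripper opens to 85 mm and grips with 20 to 120 N. Pads are 22 mm wide; open, the fingers measure 114 mm over their backs; the gripper's body (76 mm by 85 mm) begins 54 mm behind the grasp point. The pads swing forward as they close: fully open they stand 13 mm farther back than shut.
Start: joints at [-1.379, 0.104, 0.097, 1.564, 0, 1.353], TCP at [239.068, -550.346, 256.331] pointing down, gripper open.
Joint ranges: [-2.99, 2.99], [-0.84, 1.86], [-1.1, 1.16], [-1.84, 2.11], [-1.51, 1.56], [-3.14, 3.14]. Speed limits (rad/s): [2.22, 2.22, 2.57, 3.14, 3.14, 3.14].

INTERFACE

Orientations are given as a rotation vector (axis times angle).
In Python, from cell import env gives the robot as it stands. The module is installed in compiled form; this text tells all that it offers.
- The arm moves only by the tool jog_arm, never from a script. Its argument "rows" is text: rows parted by semicolons, each of 7 numbers parted by spaces: the shift along the tool's x, y, z in m, then the turn, a rotation vector about the tool's x, y, z in degrees, then the finger opening in m, from 0 to 0.0854. In form: tx ty tz ax ay az gripper; .... A call has 1 to 10 rows; each row is the pose to reach, as a shift and turn from the pose commanded when the call began, along the tool's axes at that moment; what a row does not reach only later rows make up. A row lasts 1/10 s, in which the tool goes at most 50 mm and 8.59 degrees, less where a joint would pass 70% of its speed; a pose out of reach is approached as far as the arm can. A call with a gripper value outside its range is refused whole. The fingers move at their own pace and stop on an object; "grip_force" is the grip in N (left out, the last holds). Time passes only in rows, so rows that repeat a pose let the fingers close. It gives the time, the measured TCP pose, the force and the opening at its end, in the units of the state.
- env.state(): the state, without advancing time (a new reading comes with each control period).
- env.get_image(name): name is "side" or "top"; returns a dict with "color" (420x560x3 uint8, blue, green, red), "range_z" (420x560 float32, mm along the optical axis (not along the pixel's ray), 0 where there is no reading), "fx", "fy", "cx", "cy" (pixels), "cam_to_world" (4x4, takes a point from camera to world coordinates). Camera axes: x right, y up, looking along -z (the intrinsics and any distortion apply to the point x, -y, -z); pixel columns grow to the right and rows downward; lengths in mm; the calibration is good to about 2 mm. A picture is of the moment at which its call begins.
- env.finish_job(): hands the job in, once; it reports no verdict.
Trained networks look in a picture, given as the dict that the camera call returned (one of the last four; its "shot" number tells which), for a name from the list of things; names that differ only in an ending like _2 or _b are one class to them, and where a whole thing is asked for, a point or a joint stands for the part that bears it (a point fixed in the world has none). Each returns a list of dicts, best first, with "p" (0 to 1); they miss things now and then, are a little off and sometimes report something else, mostly with a low value. They report only what shows in the picture. A call takes as long as a camera call.
- env.search_frame(target, picture): "location" ([column, row] in pixels, amid what is visible of it).
- env.mark_of(target, picture): "location" ([column, row] in pixels: a listed point, or the origin of a listed thing).
The state is a dict: "clock": time; "qpos": joint angles; "joint_vel": joint speeds; "joint_efforts": joint torques, N m; "eef_pos": TCP position; "orientation": TCP orientation; "contact_force": force on the tool from outside, world axes, zero at the start; "wrist_torque": the same for the moment, N m; "grip_width": finger opening in mm.
Only numpy, scipy, OpenCV 4.12 (cv2) and the standard library are available. Lean on these libraries where they do the work, as an engineer would, in place of code of your own. Each camera call takes 0.05 s, during which the arm holds its last target.

## Working session

There is one attempt and no reset: what is moved stays moved. The work goes in short steps, Python scripts to look and compute and a tool call to move; the robot and the scene stay as the last step left them, time stands still between calls to the robot, and variables do not carry over. Pictures are saved under pics/ and viewed, and the job is handed in when it is done.

Besides the shell and the picture viewer there is one more tool, called after ">>>" by a JSON object that holds its "api" and its "payload". jog_arm: Moves the arm, as the interface text tells. Its arguments: {"type":"object","properties":{"rows":{"type":"string"},"grip_force":{"type":"number"}},"required":["rows"]}

```bash
ls; mkdir -p pics; cat > h.py <<'E'
from cell import env
import numpy as np, cv2
def w(im,c,r,z=None):
    ci=int(round(c));ri=int(round(r))
    T=np.array(im["cam_to_world"])
    d=np.array([(c-im["cx"])/im["fx"],-(r-im["cy"])/im["fy"],-1.0])
    if z is None:
        p=im["range_z"][max(ri-2,0):ri+3,max(ci-2,0):ci+3]; p=p[p>0]
        if len(p)==0: return None
        return T[:3,:3]@(d*np.median(p))+T[:3,3]
    D=T[:3,:3]@d; return T[:3,3]+D*(z-T[2,3])/D[2]
E
python3 - <<'E'
from h import *
print(env.state(), env.tcp_to_tips)
for n in ("top","side"):
    im=env.get_image(n); cv2.imwrite(f"pics/{n}1.png",im["color"])
    print(n,{k:v for k,v in im.items() if k not in("color","range_z")})
    for t,z in (("tester",0),("round_well",50),("square_well",50),("shutter_push_edge",65),("footrest_clip",0),("knob_cap",0),("grip_sleeve",0),("axle_bolt",0)):
        for m in env.mark_of(t,im)[:2]:
            print(t,round(m["p"],2),np.round(m["location"],1),np.round(w(im,*m["location"],z),1),np.round(w(im,*m["location"]),1) )
E
```

```text
pics
{'clock': 0.0, 'qpos': array([-1.37873199e+00,  1.04649972e-01,  9.64348383e-02,  1.56390842e+00,
       -1.69049428e-05,  1.35310487e+00]), 'joint_vel': array([ 0.00052689,  0.0007973 ,  0.0001144 , -0.0002886 ,  0.00047238,
        0.00043364]), 'joint_efforts': array([ 4.50725302e-04, -5.56926584e+01,  5.03651440e+01,  1.67678820e-02,
       -2.89982772e-04, -5.14950855e-07]), 'eef_pos': array([ 238.97861248, -550.0100569 ,  255.5322438 ]), 'orientation': array([-3.07458929e+00, -6.38879506e-01, -1.60826807e-07]), 'contact_force': array([ 0.27816622, -0.33747448, -0.10333875]), 'wrist_torque': array([ 0.03038508, -0.01522119,  0.00976029]), 'grip_width': 85.00901497556764} 25.0
top {'fx': 517.2618364256183, 'fy': 517.2618364256183, 'cx': 279.4651527558018, 'cy': 211.73134786915892, 'cam_to_world': array([[-1.77965010e-01,  9.63632705e-01, -1.99350108e-01,
         3.85201490e+02],
       [-9.84025920e-01, -1.75226313e-01,  3.14440559e-02,
         5.90617940e+01],
       [-4.63086385e-03,  2.01761615e-01,  9.79423711e-01,
         9.65967115e+02],
       [ 0.00000000e+00,  0.
[... 1207 characters left out ...]
[301.  262.5] [596.1 -20.3   0. ] [592.8 -53.2  27. ]
round_well 0.68 [314.7 229.6] [624.6  15.3  50. ] [621.5  -7.4  66.3]
square_well 0.76 [287.8 256.2] [568.1 -62.3  50. ] [569.9 -36.   29. ]
square_well 0.66 [215.6 267. ] [442.2 -84.2  50. ] [436.4 -34.5   9. ]
shutter_push_edge 0.63 [322.9 215.8] [642.6  38.9  65. ] [642.4  37.6  65.9]
footrest_clip 0.68 [289.7 253.9] [576.6   7.2   0. ] [573.3 -37.4  35.3]
footrest_clip 0.57 [256.4 221. ] [513.6 124.1   0. ] [513.7 114.    7. ]
knob_cap 0.81 [366.9 317.3] [ 692.4 -169.4    0. ] [ 688.9 -181.4   12.4]
grip_sleeve 0.85 [215.1 263.9] [433.6 -14.3   0. ] [436.  -34.5  16.4]
axle_bolt 0.63 [401. 266.] [782.4 -42.2   0. ] [777.3 -56.3  11.9]
```

View pics/top1.png

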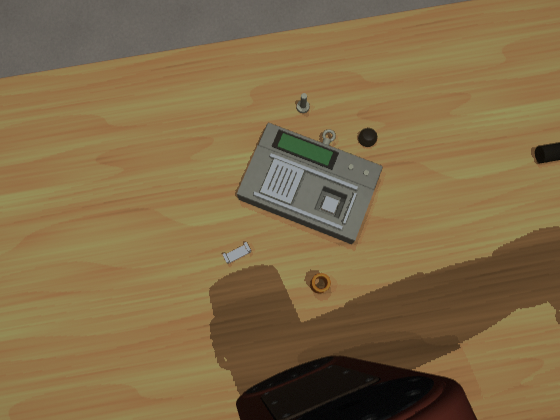

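View pics/side1.png

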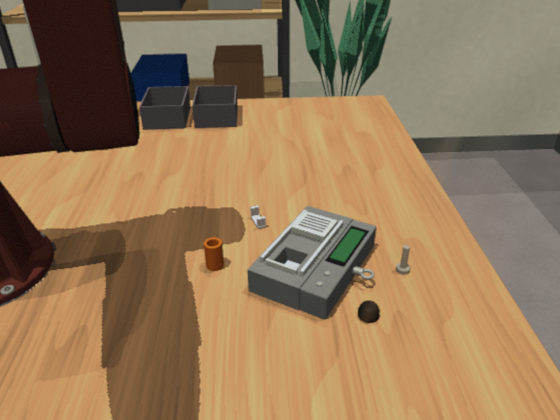

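The pictures agree with the networks. In the top view the tester lies around (308,183), the shutter at (282,182) partly towards its round end, and the square well at (331,203). Sleeve, clip, bolt and cap are all outside the housing. Next I fit the tester pose from the depth data.

```bash
cat >> h.py <<'E'
def cloud(im):
    Z=im["range_z"].astype(float); r,c=np.mgrid[:Z.shape[0],:Z.shape[1]]
    P=np.stack([(c-im["cx"])/im["fx"]*Z,-(r-im["cy"])/im["fy"]*Z,-Z],-1)
    T=np.array(im["cam_to_world"]); P=P@T[:3,:3].T+T[:3,3]; P[Z<=0]=np.nan; return P
E
python3 - <<'E'
from h import *
for n in ("top","side"):
    im=env.get_image(n); P=cloud(im).reshape(-1,3)
    Q=P[np.isfinite(P[:,0])]
    m=(Q[:,2]>45)&(Q[:,2]<75)&(np.hypot(Q[:,0]-610,Q[:,1]+25)<170)
    q=Q[m]; rc=cv2.minAreaRect(q[:,:2].astype(np.float32)); print(n,m.sum(),rc)
    print(np.round(cv2.boxPoints(rc),1), "z flat",np.median(q[(q[:,2]<56),2]))
    # shutter: tops
    s=q[(q[:,2]>62.5)]; rs=cv2.minAreaRect(s[:,:2].astype(np.float32)); print("shutter",len(s),rs,np.median(s[:,2]))
    # axes estimates
    b=cv2.boxPoints(rc); 
    e=[(b[(i+1)%4]-b[i]) for i in range(4)]
    l=max(e,key=np.linalg.norm); y=l/np.linalg.norm(l); y*=np.sign(y[1]); x=np.array([y[1],-y[0]])
    o=np.array(rc[0])-25*x; print("y",y,"origin",o,"rw",o+50*y,"sw",o-50*y)
    st=(s[:,:2]-o); print("shutter y pct",np.percentile(st@y,[0,2,50,98,100]),"x",np.percentile(st@x,[0,2,98,100]))
E
```

```text
top 9406 ((610.19482421875, -29.81134033203125), (275.417236328125, 241.61688232421875), 36.8461799621582)
[[ 427.5  -15.7]
 [ 572.4 -209.1]
 [ 792.8  -43.9]
 [ 648.   149.4]] z flat 51.24404833910978
shutter 1313 ((597.5927734375, -26.646881103515625), (164.62057495117188, 83.52198028564453), 57.70915222167969) 65.91282970053953
y [0.80024827 0.5996688 ] origin [595.20310402  -9.80513382] rw [635.21551704  20.17830658] sw [555.19069099 -39.78857422]
shutter y pct [-96.92724446 -67.33680307  36.82303999  71.45340816  81.83646327] x [-52.57328848 -39.38067595  48.54438753  78.13341679]
side 6472 ((610.8065185546875, -29.837142944335938), (277.83709716796875, 241.3472442626953), 37.18031311035156)
[[ 427.2  -17.6]
 [ 573.1 -209.9]
 [ 794.4  -42. ]
 [ 648.6  150.3]] z flat 50.757693931699066
shutter 705 ((616.4539184570312, 2.486419677734375), (95.54246520996094, 79.3153305053711), 57.88509750366211) 65.61233968552506
y [0.7967377 0.6043254] origin [595.69838333  -9.91870117] rw [635.53526688  20.29756927] sw [555.86149979 -40.13497162]
shutter y pct [-26.72763197   3.21960617  35.64614639  70.85871352  77.73771766] x [-43.29350582 -36.8160786   33.9820933   55.47384322]
```

The fit picked up the small parts, so I'll keep only the largest connected component.

```bash
cat >> h.py <<'E'
def big(mask):
    n,l,s,_=cv2.connectedComponentsWithStats(mask.astype(np.uint8),connectivity=4); return l==1+np.argmax(s[1:,4])
def fit(im):
    P=cloud(im); near=np.hypot(P[...,0]-610,P[...,1]+25)<170
    q=P[big(near&(P[...,2]>46)&(P[...,2]<75))]
    rc=cv2.minAreaRect(q[:,:2].astype(np.float32)); b=cv2.boxPoints(rc)
    l=max([b[(i+1)%4]-b[i] for i in range(4)],key=np.linalg.norm); y=l/np.linalg.norm(l); y*=np.sign(y[1]); x=np.array([y[1],-y[0]])
    o=np.array(rc[0])-25*x
    s=P[big(near&(P[...,2]>62.7)&(P[...,2]<75))][:,:2]-o
    return rc,o,x,y,s
E
python3 - <<'E'
from h import *
for n in ("top","side"):
    im=env.get_image(n); rc,o,x,y,s=fit(im)
    print(n,rc,"o",o,"y",y,"yaw",np.degrees(np.arctan2(-y[0],y[1])),"rw",o+50*y,"sw",o-50*y)
    print("sh y",np.percentile(s@y,[0,2,50,98,100]),"x",np.percentile(s@x,[0,2,98,100]))
    for t,z in (("round_well",50),("square_well",50),("shutter_push_edge",65),("round_key_top",30)):
        for m in env.mark_of(t,im)[:1]:
            p=w(im,*m["location"],z)[:2]-o; print(t,m["p"],p@x,p@y)
E
```

```text
top ((621.4798583984375, -35.90959167480469), (230.29071044921875, 150.9290771484375), 57.6780891418457) o [600.35342407 -22.54269981] y [0.53467566 0.84505737] yaw -32.321915 rw [627.08720779  19.71016884] sw [573.61964035 -64.79556847]
sh y [15.24709915 16.38371864 45.06132114 74.02491258 75.53962114] x [-34.46671857 -33.22200315  32.65900074  35.91498845]
round_well 0.74 1.078224106155914 51.26702923783159
square_well 0.94 -0.0775015783599533 -51.015680840746796
shutter_push_edge 0.62 1.9796293864214 78.64498935220277
side ((620.8275146484375, -35.83830261230469), (233.43075561523438, 151.84815979003906), 57.602455139160156) o [599.71874619 -22.44353294] y [0.5357908  0.84435076] yaw -32.39756 rw [626.50828552  19.77400398] sw [572.92920685 -64.66106987]
sh y [13.52667779 15.17107897 42.71410546 74.25180705 76.69848495] x [-34.48653866 -31.98890554  33.2905887   35.20834043]
square_well 0.88 0.23288783847140113 -52.99764420820936
shutter_push_edge 0.86 1.0742453353122505 81.85460398896095
round_key_top 0.53 11.42713924559428 -31.807378115214046
```

The pose fit is good: the sizes come out at 150x231, and the shutter x at ±34. The tester origin is (600,-22.5) with y at 57.65°. The shutter's +y face is at y≈75, so the joint is at about 0.005. Now I work out the approach.

```bash
cat >> h.py <<'E'
from scipy.spatial.transform import Rotation as R
O=np.array([600.0,-22.5]); YA=np.array([.535,.845]); XA=np.array([.845,-.535])
def go(tx,ty,tipz,cmd=None):
    s=env.state(); R0=R.from_rotvec(s["orientation"]); p0=s["eef_pos"]
    xy=O+tx*XA+ty*YA; p=np.array([xy[0],xy[1],tipz+25.0])
    a=np.radians(57.65); xa=np.array([np.cos(a),np.sin(a),0]); za=np.array([0,0,-1.]); Rt=R.from_matrix(np.c_[xa,np.cross(za,xa),za])
    print("target",np.round(p,1),"shift m",np.round(R0.inv().apply(p-p0)/1000,4),"turn",np.round((R0.inv()*Rt).as_rotvec(degrees=True),2))
def me():
    s=env.state(); p=s["eef_pos"]; d=p[:2]-O; print("t",s["clock"],"tester xy",np.round([d@XA,d@YA],1),"tipz",round(p[2]-25,1),"F",np.round(s["contact_force"],1),"grip",s["grip_width"],"q",np.round(s["qpos"],2),"rot",s["orientation"])
E
python3 -c "
from h import *
me(); go(0,105,135)"
```

```text
t 1.5 tester xy [ -22.6 -639.1] tipz 231.3 F [ 0.5  0.2 -0.6] grip 85.16108587077737 q [-1.38  0.1   0.1   1.56  0.    1.35] rot [3.07581194e+00 6.39139334e-01 6.00238487e-05]
target [656.2  66.2 160. ] shift m [ 0.6282 -0.3994  0.0963] turn [ 1.000e-02  0.000e+00 -3.417e+01]
```

>>> {"api": "jog_arm", "payload": {"rows": "0.628 -0.399 0.04 0 0 -34.15 0; 0.628 -0.399 0.04 0 0 -34.15 0; 0.628 -0.399 0.04 0 0 -34.15 0; 0.628 -0.399 0.04 0 0 -34.15 0; 0.628 -0.399 0.04 0 0 -34.15 0; 0.628 -0.399 0.04 0 0 -34.15 0; 0.628 -0.399 0.04 0 0 -34.15 0; 0.628 -0.399 0.04 0 0 -34.15 0; 0.628 -0.399 0.04 0 0 -34.15 0; 0.628 -0.399 0.04 0 0 -34.15 0"}}

```text
clock: 2.5
eef_pos: [519.8, -135.0, 229.7]
orientation: [2.752, 1.514, 0.001]
contact_force: [1.5, -0.4, 0.7]
grip_width: 0.3
```

```bash
python3 -c "
from h import *
me(); go(0,105,135)"
```

```text
t 2.5 tester xy [  -7.6 -137.9] tipz 204.7 F [ 1.5 -0.4  0.7] grip 0.2590535190413518 q [-0.5  -0.09 -0.15  1.51 -0.    1.64] rot [2.75189564e+00 1.51375174e+00 6.17489548e-04]
target [656.2  66.2 160. ] shift m [0.2429 0.0074 0.0696] turn [ 0.05  0.   -0.02]
```

>>> {"api": "jog_arm", "payload": {"rows": "0.24 0.007 0.06 0 0 0 0; 0.24 0.007 0.06 0 0 0 0; 0.24 0.007 0.06 0 0 0 0; 0.24 0.007 0.06 0 0 0 0; 0.24 0.007 0.06 0 0 0 0; 0.24 0.007 0.06 0 0 0 0; 0.24 0.007 0.06 0 0 0 0; 0.24 0.007 0.06 0 0 0 0; 0.24 0.007 0.06 0 0 0 0"}}

```text
clock: 3.4
eef_pos: [653.4, 60.8, 170.6]
orientation: [2.753, 1.512, 0.002]
contact_force: [0.5, 0.5, 0.2]
grip_width: 0.1
```

```bash
python3 -c "
from h import *
me(); go(0,105,56)
im=env.get_image('side'); cv2.imwrite('pics/side2.png',im['color'])"
```

```text
t 3.4 tester xy [ 0.5 99. ] tipz 145.6 F [0.5 0.5 0.2] grip 0.1183085736586567 q [-0.11  0.27  0.13  1.43 -0.    2.03] rot [2.75285084e+00 1.51154205e+00 1.72321012e-03]
target [656.2  66.2  81. ] shift m [ 0.006  -0.0007  0.0896] turn [ 0.08 -0.03 -0.11]
```

View pics/side2.png

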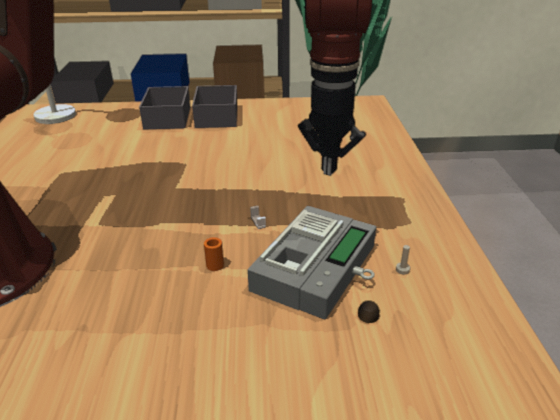

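The side view shows the shut fingertips at (328,172), above the tester's +y end, with the scene undisturbed. Next I lower.

>>> {"api": "jog_arm", "payload": {"rows": "0.003 0 0.05 0 0 0 0; 0.003 0 0.08 0 0 0 0; 0.003 0 0.08 0 0 0 0; 0.003 0 0.08 0 0 0 0; 0.003 0 0.08 0 0 0 0"}}

```text
clock: 3.95
eef_pos: [656.4, 64.1, 92.5]
orientation: [2.751, 1.512, 0.005]
contact_force: [1.0, 0.4, 0.5]
grip_width: 0.1
```

```bash
python3 -c "
from h import *
me(); go(0,105,56)
im=env.get_image('side'); cv2.imwrite('pics/side3.png',cv2.resize(im['color'][150:330,220:420],None,fx=3,fy=3))"
```

```text
t 3.95 tester xy [  1.3 103.3] tipz 67.5 F [1.  0.4 0.5] grip 0.12436970062973456 q [-0.1   0.31  0.03  1.29 -0.    2.04] rot [2.75101807 1.51237482 0.00484676]
target [656.2  66.2  81. ] shift m [ 0.0017 -0.0013  0.0115] turn [ 0.2  -0.09 -0.05]
```

View pics/side3.png

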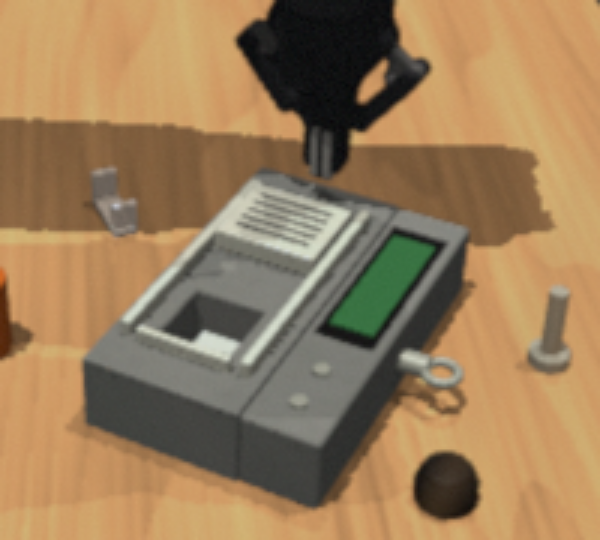

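The crop shows the fingertips hanging just over the housing's +y end, behind the shutter's end face. I lower 11 mm and start the push.

>>> {"api": "jog_arm", "payload": {"rows": "0 -0.001 0.011 0 0 0 0; 0 -0.001 0.011 0 0 0 0; -0.015 -0.001 0.011 0 0 0 0; -0.025 -0.001 0.011 0 0 0 0; -0.035 -0.001 0.011 0 0 0 0; -0.045 -0.001 0.011 0 0 0 0; -0.055 -0.001 0.011 0 0 0 0;-0.055 -0.001 0.011 0 0 0 0"}}

```text
clock: 4.8
eef_pos: [624.1, 17.4, 78.6]
orientation: [2.753, 1.512, -0.001]
contact_force: [-0.1, -0.7, 0.4]
grip_width: 0.1
```

```bash
python3 -c "
from h import *
me(); go(0,-9,56)
im=env.get_image('side'); cv2.imwrite('pics/side4.png',cv2.resize(im['color'][150:330,220:420],None,fx=3,fy=3))"
```

```text
t 4.8 tester xy [-1.  46.6] tipz 53.6 F [-0.1 -0.7  0.4] grip 0.055585323609854104 q [-0.18  0.22 -0.1   1.25 -0.    1.96] rot [ 2.75307619e+00  1.51215440e+00 -1.04745592e-03]
target [595.2 -30.1  81. ] shift m [-0.0556  0.0011 -0.0024] turn [ 0.01  0.05 -0.09]
```

View pics/side4.png

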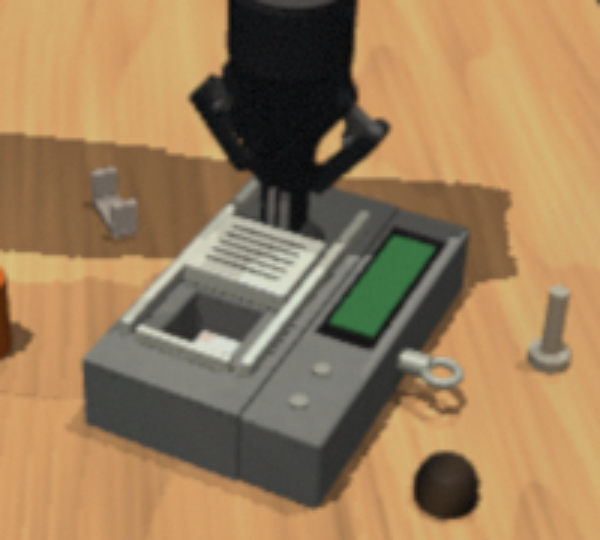

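The fingers are moving the shutter towards -y, and its end face sits at the fingertips. I raise 3 mm and continue.

>>> {"api": "jog_arm", "payload": {"rows": "-0.01 0.001 -0.003 0 0 0 0; -0.02 0.001 -0.003 0 0 0 0; -0.03 0.001 -0.003 0 0 0 0; -0.04 0.001 -0.003 0 0 0 0; -0.047 0.001 -0.003 0 0 0 0; -0.052 0.001 -0.003 0 0 0 0;-0.052 0.001 -0.003 0 0 0 0;-0.052 0.001 -0.003 0 0 0 0"}}

```text
clock: 5.65
eef_pos: [597.4, -26.1, 81.2]
orientation: [2.753, 1.513, -0.001]
contact_force: [-0.1, -0.3, -0.4]
grip_width: -0.3
```

```bash
python3 -c "
from h import *
me(); go(0,-9,56)
im=env.get_image('side'); cv2.imwrite('pics/side5.png',cv2.resize(im['color'][150:330,220:420],None,fx=3,fy=3))
rc,o,x,y,s=fit(im); s=s+o-O; print(np.percentile(s@YA,[0,2,50,98,100]),np.percentile(s@XA,[0,2,98,100]))"
```

```text
t 5.65 tester xy [-0.3 -4.4] tipz 56.2 F [-0.1 -0.3 -0.4] grip -0.3044551425096138 q [-0.26  0.14 -0.18  1.25 -0.    1.87] rot [ 2.75284016e+00  1.51348186e+00 -1.23058115e-03]
target [595.2 -30.1  81. ] shift m [-0.0046  0.0003  0.0002] turn [-0.01  0.04 -0.05]
[-78.75411835 -76.18484296 -45.8908909   -9.61571503   4.52098911] [-34.57441918 -31.95469864  33.19866119  34.64955649]
```

View pics/side5.png

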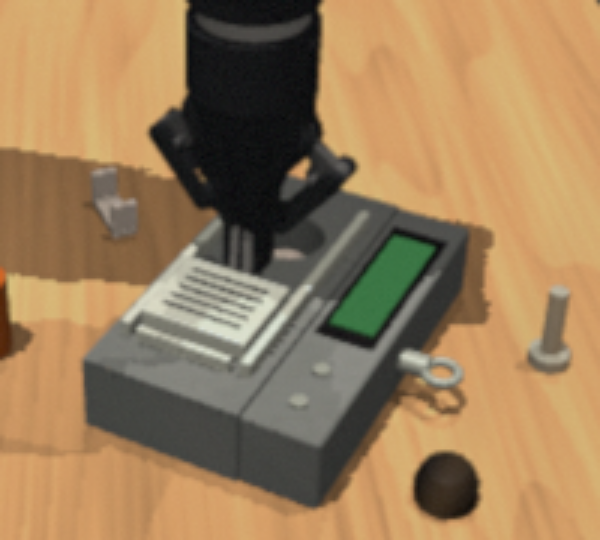

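The shutter nearly covers the square well, with its -y end at about -77 and the stop at -80. I push a few mm more, until I see a reaction.

>>> {"api": "jog_arm", "payload": {"rows": "-0.002 0 0 0 0 0 0; -0.003 0 0 0 0 0 0; -0.004 0 0 0 0 0 0; -0.005 0 0 0 0 0 0; -0.005 0 0 0 0 0 0;-0.005 0 0 0 0 0 0"}}

```text
clock: 6.3
eef_pos: [594.9, -30.0, 81.4]
orientation: [-2.753, -1.514, 0.0]
contact_force: [-0.3, 1.8, -2.2]
grip_width: -0.1
```

```bash
python3 -c "
from h import *
me()"
```

```text
t 6.3 tester xy [-0.3 -9.1] tipz 56.4 F [-0.3  1.8 -2.2] grip -0.13635224429160447 q [-0.27  0.13 -0.19  1.25 -0.    1.87] rot [-2.75262138e+00 -1.51414640e+00  3.95032443e-04]
```

>>> {"api": "jog_arm", "payload": {"rows": "-0.001 0 0 0 0 0 0; -0.002 0 0 0 0 0 0; -0.003 0 0 0 0 0 0; -0.003 0 0 0 0 0 0;-0.003 0 0 0 0 0 0"}}

```text
clock: 6.8
eef_pos: [594.3, -30.7, 81.6]
orientation: [-2.75, -1.515, -0.006]
contact_force: [6.0, 11.4, -4.4]
grip_width: 0.1
```

```bash
python3 -c "
from h import *
me()
im=env.get_image('side')
rc,o,x,y,s=fit(im); s=s+o-O; print(np.percentile(s@YA,[0,2,50,98,100]),np.percentile(s@XA,[0,2,98,100]))"
```

```text
t 6.8 tester xy [ -0.4 -10. ] tipz 56.6 F [ 6.  11.4 -4.4] grip 0.06343731696458164 q [-0.27  0.13 -0.19  1.25  0.    1.86] rot [-2.74985162 -1.51523316 -0.00626936]
[-81.96315517 -80.16015163 -50.67971172 -15.48527939  -4.21057196] [-37.76523416 -32.06183035  33.61889196  34.91757071]
```

The reaction is 13 N along +y with no further travel, so the shutter is at its end stop. I back off, raise, and move over the round well.

>>> {"api": "jog_arm", "payload": {"rows": "0.01 0 0 0 0 0 0; 0.02 0 -0.01 0 0 0 0; 0.04 0 -0.03 0 0 0 0; 0.061 0 -0.03 0 0 0 0; 0.061 0 -0.03 0 0 0 0; 0.061 0 -0.03 0 0 0 0; 0.061 0 -0.03 0 0 0 0"}}

```text
clock: 7.55
eef_pos: [625.7, 18.6, 111.4]
orientation: [2.753, 1.514, -0.001]
contact_force: [-0.3, 0.1, -0.4]
grip_width: -0.2
```

```bash
python3 -c "
from h import *
me(); go(0,50,32)
for n in ('side','top'):
  im=env.get_image(n); cv2.imwrite('pics/%s6.png'%n,cv2.resize(im['color'][150:330,220:420] if n=='side' else im['color'][100:260,210:390],None,fx=3,fy=3))
  rc,o,x,y,s=fit(im); s=s+o-O; print(np.percentile(s@YA,[0,2,50,98,100]),np.percentile(s@XA,[0,2,98,100]))
  for t,z in (('round_well',50),('round_key_top',30)):
        for m in env.mark_of(t,im)[:1]:
            p=w(im,*m['location'],z)[:2]-O; print(n,t,m['p'],p@XA,p@YA)
"
```

```text
t 7.55 tester xy [-0.3 48.5] tipz 86.4 F [-0.3  0.1 -0.4] grip -0.17794657260425728 q [-0.18  0.21 -0.05  1.31 -0.    1.96] rot [ 2.75269512e+00  1.51381582e+00 -1.23805733e-03]
target [626.8  19.8  57. ] shift m [0.0016 0.0003 0.0543] turn [-0.02  0.04 -0.03]
[-81.79325427 -80.0549254  -52.93333967 -21.67874652 -18.4279517 ] [-33.73313098 -32.14093241  33.46756794  35.14990356]
side round_well 0.75 2.8322732816313647 39.97652221139197
side round_key_top 0.47 0.3383441327099663 49.61892794093187
[-79.66471165 -79.61259237 -78.53873097 -76.62223904 -76.52986981] [27.5899111  27.75413967 33.83595139 33.87681683]
```

View pics/side6.png

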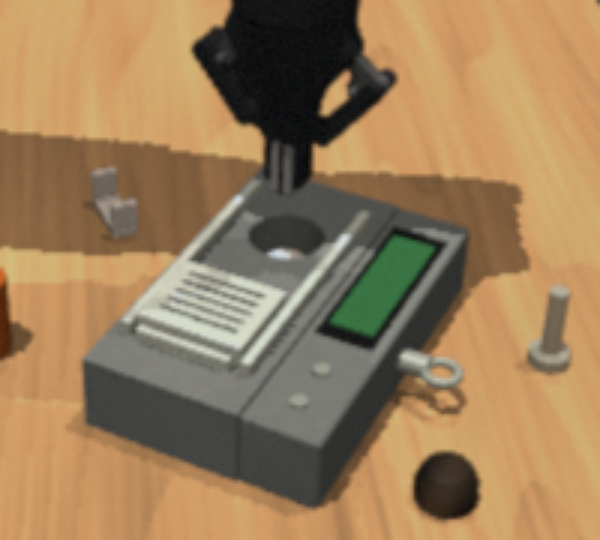

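View pics/top6.png

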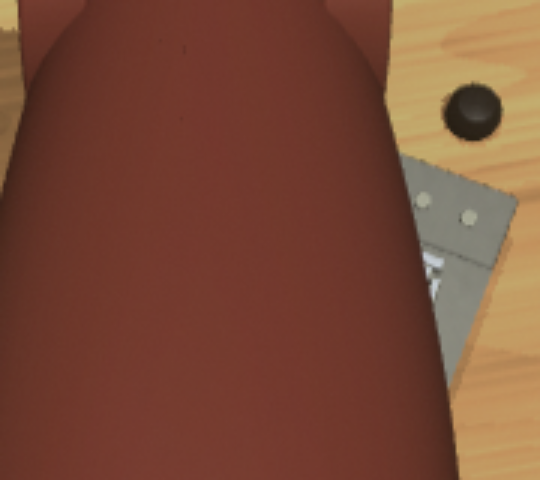

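The side crop shows the round well open at about (285,235), the shutter over the square well at joint ≈0.100, and the fingers above the well. The key mark (0.3, 49.6) matches (0, 50). I descend to just above the key.

>>> {"api": "jog_arm", "payload": {"rows": "0.0015 0 0.015 0 0 0 0; 0.0015 0 0.03 0 0 0 0; 0.0015 0 0.04 0 0 0 0; 0.0015 0 0.047 0 0 0 0; 0.0015 0 0.051 0 0 0 0; 0.0015 0 0.051 0 0 0 0; 0.0015 0 0.051 0 0 0 0"}}

```text
clock: 8.55
eef_pos: [627.1, 20.2, 60.9]
orientation: [2.752, 1.514, 0.001]
contact_force: [-0.9, 0.6, 0.1]
grip_width: -0.2
```

```bash
python3 -c "
from h import *
me()
im=env.get_image('side'); cv2.imwrite('pics/side7.png',cv2.resize(im['color'][150:330,220:420],None,fx=3,fy=3))"
```

```text
t 8.55 tester xy [ 0.1 50.6] tipz 35.9 F [-0.9  0.6  0.1] grip -0.24048680567480157 q [-0.18  0.24 -0.11  1.22 -0.    1.96] rot [2.75222031e+00 1.51388220e+00 6.85997519e-04]
```

View pics/side7.png

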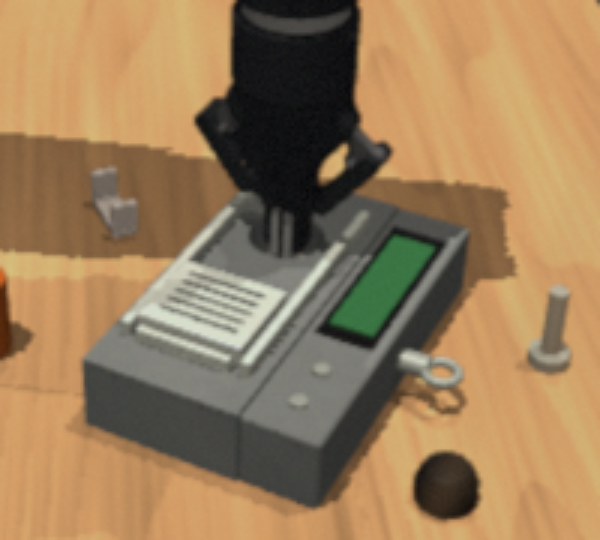

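The fingers are centred in the well with no contact and the tips at z 36. Now I press.

>>> {"api": "jog_arm", "payload": {"rows": "0 0 0.004 0 0 0 0; 0 0 0.007 0 0 0 0; 0 0 0.009 0 0 0 0; 0 0 0.011 0 0 0 0; 0 0 0.012 0 0 0 0; 0 0 0.012 0 0 0 0; 0 0 0.012 0 0 0 0"}}

```text
clock: 9.3
eef_pos: [627.2, 20.2, 49.1]
orientation: [2.752, 1.514, 0.001]
contact_force: [-0.9, -0.5, 5.9]
grip_width: -0.3
```

```bash
python3 -c "
from h import *
me()"
```

```text
t 9.3 tester xy [ 0.2 50.7] tipz 24.1 F [-0.9 -0.5  5.9] grip -0.31430849804088173 q [-0.18  0.25 -0.12  1.2  -0.    1.96] rot [2.75196871e+00 1.51375993e+00 1.14295295e-03]
```

>>> {"api": "jog_arm", "payload": {"rows": "0 0 0.001 0 0 0 0; 0 0 0.002 0 0 0 0; 0 0 0.002 0 0 0 0; 0 0 0.002 0 0 0 0"}}

```text
clock: 9.7
eef_pos: [627.4, 20.2, 48.8]
orientation: [2.751, 1.514, 0.002]
contact_force: [-7.2, 0.1, 18.2]
grip_width: -0.5
```

```bash
python3 -c "
from h import *
me()"
```

```text
t 9.7 tester xy [ 0.3 50.7] tipz 23.8 F [-7.2  0.1 18.2] grip -0.46261066942010337 q [-0.18  0.25 -0.12  1.2  -0.    1.96] rot [2.75141936e+00 1.51379587e+00 1.54702690e-03]
```

The key is bottomed out: 18 N with the tip at z 23.8, against an expected 24. I come straight up and out.

>>> {"api": "jog_arm", "payload": {"rows": "0 0 -0.01 0 0 0 0; 0 0 -0.03 0 0 0 0; 0 0 -0.06 0 0 0 0; 0 0 -0.1 0 0 0 0; 0 0 -0.15 0 0 0 0; 0 0 -0.15 0 0 0 0; 0 0 -0.15 0 0 0 0; 0 0 -0.15 0 0 0 0"}}

```text
clock: 10.5
eef_pos: [626.1, 20.4, 194.9]
orientation: [-2.751, -1.514, 0.003]
contact_force: [-0.5, 0.4, 0.5]
grip_width: -0.1
```

```bash
python3 -c "
from h import *
me()
im=env.get_image('side'); cv2.imwrite('pics/side8.png',cv2.resize(im['color'][150:330,200:420],None,fx=3,fy=3))
rc,o,x,y,s=fit(im); s=s+o-O; print(np.percentile(s@YA,[0,2,50,98,100]))
P=cloud(im); q=P.reshape(-1,3); d=q[:,:2]-O; m=np.hypot(d@XA,d@YA-50)<10; print('well z',np.percentile(q[m,2],[5,25,50,75,95]))
for t in ('footrest_clip','knob_cap','grip_sleeve','axle_bolt'):
   print(t,[(round(m['p'],2),np.round(w(im,*m['location'],0)[:2])) for m in env.mark_of(t,im)[:2]])
"
```

```text
t 10.5 tester xy [-0.8 50.2] tipz 169.9 F [-0.5  0.4  0.5] grip -0.12295547503093343 q [-0.18  0.18  0.07  1.46 -0.    1.96] rot [-2.7514865  -1.51357555  0.00278737]
[-81.89643364 -80.20310003 -52.75485303 -21.29576233 -18.78088513]
well z [ 31.04894659 185.63921434 207.59193188 238.48941733 282.15234268]
footrest_clip [(0.71, array([511., 118.]))]
knob_cap [(0.94, array([ 693., -170.])), (0.57, array([432., -19.]))]
grip_sleeve [(0.76, array([435., -20.]))]
axle_bolt [(0.71, array([778., -54.]))]
```

View pics/side8.png

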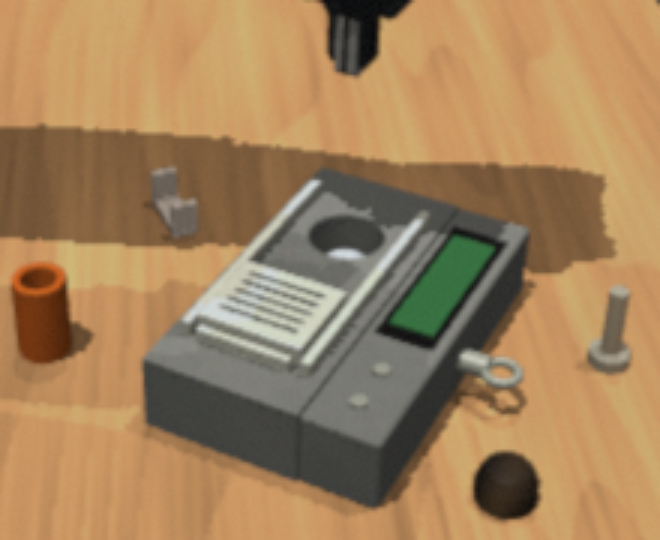

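The shutter is over the square well, the round key is visible at z≈31 (up), the small parts are in place, and the arm is clear.

```bash
python3 -c "
from h import *
print(env.finish_job())"
```

```text
the job is handed in; nothing more can be done
None
```

The tester is zeroed and the job was handed in at about 10.6 s of the 38 s allowed; no verdict is reported.

- **Shutter:** I pushed it with shut fingers until it hit its end stop, where the reaction reached about 13 N with no further travel. Afterwards its -y edge measured about -80 mm, which puts the joint at about 0.10 m. It still covered the square well in the last picture.
- **Round key:** I pressed it down to its stop. The fingertips stood at z ≈ 23.8 mm (24 expected) with 18 N on the tool. In the last picture the visible part of the cap read about z 31 mm, so it has sprung back.
- **Square key:** I never reached into its well, so it was not pressed.
- **Small parts:** all four looked untouched. The networks' positions changed by about 7 mm or less for three of them. The axle bolt's single mark differed by about 12 mm from the first side view. The pictures show no movement, and the arm never came near it, so I take this as network error.
- **Robot:** it ended about 170 mm up, touching nothing.

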